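# Seat the case lid and feel its front gap with a taper gauge

### The arm

A 7-joint arm with a two-finger parallel gripper is mounted at the origin on the work surface; the furniture and walls round the work are solid. World frame = base frame: x ahead of the robot, y to its left, z up, the work surface at z = 0. Lengths are in m, angles in degrees, forces in N, time in s.
With the tool pointing down it reaches from about 0.4 to 0.85 m from the base axis. Payload 10.4 kg.
Tool frame: the origin (TCP) lies between the finger pads; the fingertips stand 17 mm ahead of it and the grasp point (between the pads) lies 2 mm behind it; z points along the fingers, y is the line along which they close (so a half turn about z gives the same grasp; the last joint's range is limited). The gripper opens to 85 mm and grips with 20 to 120 N. Pads are 22 mm wide; open, the fingers measure 114 mm over their backs; the gripper's body (76 mm by 85 mm) begins 54 mm behind the grasp point. The pads swing forward as they close: fully open they stand 13 mm farther back than shut.
Start: joints at [62.189, 19.034, -3.707, 83.658, 1.238, 77.344, -5.071], TCP at [0.279, -0.559, 0.248] pointing down, gripper open.
Joint ranges: [-148.97, 148.97], [-28.65, 121.19], [-84.17, 76.75], [9.2, 138.47], [-72.65, 252.65], [3.7, 117.97], [-149.18, 149.18]. Speed limits (degrees/s): [127.2, 127.2, 159.86, 159.86, 180, 180, 180].

### API

Orientations are given as [roll, pitch, yaw] about the fixed x, y, z axes, in that order (R = Rz(yaw) Ry(pitch) Rx(roll)).
In Python, from station import get_state, snapshot, hand_in gives the robot as it stands.
- The arm moves only by the tool apply_moves, never from a script. Its argument "motion" is a list of rows, each an object of numbers: "claw": the finger opening in cm, from 0 to 8.54; "x", "y", "z": the shift along the tool's x, y, z in cm; "roll": the turn about the tool's z in rad. In form: [{"claw": .., "x": .., "y": .., "z": .., "roll": ..}, ...]. A call has 1 to 20 rows; each row shifts and turns the commanded pose from where the row before left it, along the tool's axes as they then stand; what a row does not reach is not made up. A row lasts 1/12 s, in which the tool goes at most 41.7 mm and 7.16 degrees, less where a joint would pass 70% of its speed; a pose out of reach is approached as far as the arm can. A call is refused whole if a number of a shift passes 4.17 or a number of a turn 0.125, either way. A call with a gripper value outside its range is refused whole. The fingers move at their own pace and stop on an object; "newtons" is the grip in N (left out, the last holds). Time passes only in rows, so rows that do not move let the fingers close. It gives the time, the measured TCP pose, the force, the opening and the grip force at its end, in the units of the state.
- get_state(): the state, without advancing time (a new reading comes with each control period).
- snapshot(name): name is "scene" or "top" or "wrist"; returns a dict with "color" (480x640x3 uint8, blue, green, red), "intrinsics" (3x3 intrinsics, pixels), "origin" and "orientation" of the camera in the world; the wrist camera has in their place "T_tool_cam" (4x4, takes a point from camera to tool coordinates, whose origin is the TCP and whose axes are the flange's). Camera axes: x right, y down, z forward; pixel columns grow to the right and rows downward; lengths in m; the calibration is good to about 2 mm. A picture is of the moment at which its call begins: read the wrist's pose just before it. There is no depth.
- hand_in(): hands the job in; it is judged then, once.
The state is a dict: "time": time; "joint_positions": joint angles; "dq": joint speeds; "effort": joint torques, N m; "tool_pos": TCP position; "ee_rot": TCP orientation; "ft_force": force on the tool from outside, world axes, zero at the start; "ft_torque": the same for the moment, N m; "width": finger opening in m; "gripper_force": force on a finger pad.
Only numpy, scipy, OpenCV 4.12 (cv2) and the standard library are available. Lean on these libraries where they do the work, as an engineer would, in place of code of your own. Each camera call takes 0.05 s, during which the arm holds its last target. There are 200 camera calls.

### The job

Press the clip-on lid of the case down until it is fully seated and level. Then pick up the wooden-handled taper gauge and slide its blade, flat on the sill, straight into the gap under the lid's front lip until it drags snugly between lid and sill, without prising the lid up again. Finish while still holding the gauge there by its handle, clear of the table; leave the other things on the bench alone.

Things in the scene. Friction and masses are not known exactly. Their poses are not given: they have to be found in the camera images.
- case: Fixed grey box on a steel base plate. Origin: on the table under the middle of its well; x points from the front (sill side, facing the robot within 20 degrees) to the back, z up. Well 90 (x) x 100 (y) mm outside, rim 40 mm above the table. Base plate from x = -107 to +51 mm, 112 mm wide, 6 mm thick; clip housings reach y = +-58 mm.
- lid: Loose aluminium lid with a black knob. Origin: underside of its 8 mm plate, over the middle of the well; axes as the case's. Plate x = -87 to +47 mm, 104 mm wide. At the start it stands level, its underside 50 mm above the table, caught on sprung clips in both side walls; seated, the underside is at 40 mm. 5 to 15 N down on the knob snaps it past the clips, often one side first; they then hold it lightly.
- knob_top (a point): Centre of the flat top of the lid's knob (32 mm diameter), 32 mm above the plate's underside, 5 mm in front of the lid's origin. Axes as the lid's.
- lid_lip (a point): Middle of the lower front edge of the lid plate, where the gap begins. Axes as the lid's: x points into the gap. In front of this edge the lip flares upward 35 degrees for another 8 mm, as a lead-in.
- sill_edge (a point): Middle of the upper front edge of the sill, the flat steel plate under the lid's lip: 84 mm wide, 6 thick, reaching from 22 mm in front of the lip to the box wall, which closes the gap 42 mm behind the lip. Axes as the case's. Its height differs a little from start to start (fixed during the job): with the lid seated the gap between sill and lid is 4.5 to 6 mm.
- gauge: Taper gauge, 0.15 kg, upright on the table. Origin: under the middle of its wooden handle, 40 (x) x 16 (y) x 36 (z) mm; x points to the blade's tip. Steel blade 20 mm wide, x = 20 to 88 mm; underside flat, at z = 14; 2.5 mm thick at the tip, 1 mm more per 10 mm, 8.5 mm at most: meets the lip 20 to 35 mm deep. A push of 3 to 8 N makes it drag; pushing on pries the lid up.
- gauge_tip (a point): Middle of the lower edge of the blade's tip: 88 mm ahead of the gauge's origin, 14 mm above it. Axes as the gauge's.
- wedge: Bystander: beech wedge 30 x 81 x 22 mm lying on the table. It and the gauge may lie on either side of the case.
- felt_wheel: Bystander: felt wheel, 60 mm diameter, 25 mm high, origin under its centre.
- sample_tile: Bystander: granite tile 56 x 56 x 10 mm, origin under its centre.
Not all that is in view belongs to the job. What is shaped like the gauge but turquoise is not meant.

How it is judged:
By the outcome, as a careful person would: the job done as asked, in the order asked, and still so for the second after the job is handed in, while the arm keeps its last pose, push and grip.
It also fails if it takes over 58 s, if anything falls off the work surface, if the arm or the gripper's body presses on something with over 40 N, if the wrist force passes 120 N, or if a joint passes its speed limit or range.

## Working session

There is one attempt and no reset: what is moved stays moved. The work goes in short steps, Python scripts to look and compute and a tool call to move; the robot and the scene stay as the last step left them, time stands still between calls to the robot, and variables do not carry over. Pictures are saved under pics/ and viewed, at most 10 in all, crops included, and the job is handed in when it is done.

Besides the shell and the picture viewer there is one more tool, called after "Request:" as name([rows], argument=value, ...), one row to a line, values as JSON. apply_moves: Moves the arm, as the interface text tells. Its arguments: {"type":"object","properties":{"motion":{"type":"array","items":{"type":"object","properties":{"claw":{"type":"number"},"x":{"type":"number"},"y":{"type":"number"},"z":{"type":"number"},"roll":{"type":"number"}}}},"newtons":{"type":"number"}},"required":["motion"]}

```bash
mkdir -p pics; ls
python3 - <<'E'
from station import *
import cv2,pickle
s=get_state();print(s)
d={}
for n in ("scene","top"):
    d[n]=snapshot(n);cv2.imwrite(f"pics/{n}0.png",d[n]["color"]);print(n,d[n]["intrinsics"],d[n]["origin"],d[n]["orientation"])
pickle.dump(d,open("d0.pkl","wb"))
E
```

```text
pics
{'time': 0.0, 'joint_positions': array([62.18963538, 19.07132347, -3.70894823, 83.70620674,  1.23838134,
       77.34491129, -5.07093404]), 'dq': array([-0.05283538, -0.00241984,  0.0897802 , -0.06986527, -0.0193497 ,
       -0.02734727,  0.00718275]), 'effort': array([-4.44231182e-04, -6.25431705e+01,  4.89427987e-02, -3.91598153e+01,
        1.63667504e-02,  9.84326442e-03, -4.66827021e-05]), 'tool_pos': array([ 0.27887187, -0.55892942,  0.24752143]), 'ee_rot': array([-1.79917557e+02,  4.07942309e-03,  2.65184182e+01]), 'ft_force': array([-0.83616965, -0.48250887, -0.10521098]), 'ft_torque': array([ 0.00486386, -0.01988655,  0.06275651]), 'gripper_force': 0.0, 'width': 0.08512376154901251}
scene [[502.15609853   0.         319.1591598 ]
 [  0.         502.15609853 242.00647102]
 [  0.           0.           1.        ]] [-0.03694137  0.82920225  1.01193522] [-135.57830603    0.49813366 -151.08607284]
top [[596.65586407   0.         318.20078668]
 [  0.         596.65586407 248.26875797]
 [  0.           0.           1.        ]] [0.21707644 0.04938503 1.31204412] [-170.78564417   -0.28012785  -91.46724506]
```

View pics/top0.png

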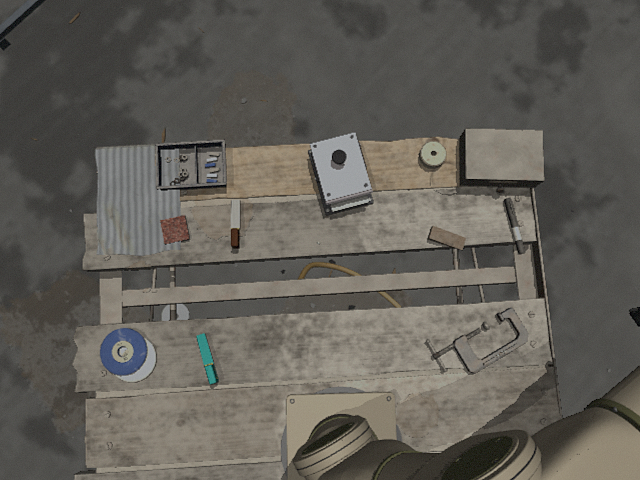

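View pics/scene0.png

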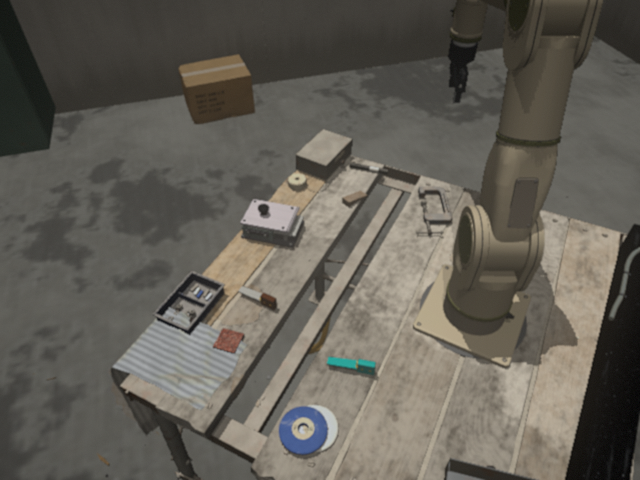

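The top view shows the lid at about (340,170) with its knob at (339,157) and the sill side at the bottom, near (347,207). The gauge's handle is at (235,238), with its blade pointing up to (236,200). The turquoise decoy is at (207,358).

```bash
cat > h.py <<'E'
import numpy as np,cv2,pickle
from scipy.spatial.transform import Rotation as R
def rot(rpy): return R.from_euler('xyz',rpy,degrees=True).as_matrix()
def cam(s,state=None):
    """camera pose (origin, rotation) in world"""
    if 'origin' in s: return np.array(s['origin']),rot(s['orientation'])
    T=np.array(s['T_tool_cam']);Rt=rot(state['ee_rot'])
    return np.array(state['tool_pos'])+Rt@T[:3,3],Rt@T[:3,:3]
def onplane(s,px,z,state=None):
    o,M=cam(s,state);K=s['intrinsics']
    px=np.atleast_2d(px).astype(float)
    d=(M@np.linalg.inv(K)@np.c_[px,np.ones(len(px))].T).T
    return o+d*((z-o[2])/d[:,2])[:,None]
def project(s,P,state=None):
    o,M=cam(s,state);p=(np.atleast_2d(P)-o)@M;p=p@np.array(s['intrinsics']).T
    return p[:,:2]/p[:,2:]
def big(mask,box=None):
    m=np.zeros_like(mask)
    if box: x0,y0,x1,y1=box;m[y0:y1,x0:x1]=mask[y0:y1,x0:x1]
    else: m=mask
    c=cv2.findContours(m,cv2.RETR_EXTERNAL,cv2.CHAIN_APPROX_NONE)[0]
    return max(c,key=cv2.contourArea)
def cen(c):
    m=cv2.moments(c);return np.array([m['m10'],m['m01']])/m['m00']
E
python3 - <<'E'
from h import *
d=pickle.load(open("d0.pkl","rb"));s=d["top"];im=s["color"]
hsv=cv2.cvtColor(im,cv2.COLOR_BGR2HSV)
k=big((hsv[...,2]<60).astype('u1')*255 if 0 else cv2.inRange(hsv,(0,0,0),(180,255,70)),(325,140,355,172))
print("knob px",cen(k),cv2.contourArea(k),onplane(s,cen(k),.080))
print(im[185,345],im[170,320],im[150,300],im[208,347],im[238,235],im[215,236])
l=big(cv2.inRange(im,(150,140,140),(255,255,255)),(295,120,385,220))
h=cv2.convexHull(l);W=onplane(s,h[:,0],.058)[:,:2]
r=cv2.minAreaRect((W*1000).astype('f4'));print("lid",r,cv2.boxPoints(r))
g=big(cv2.inRange(hsv,(3,100,30),(20,255,200)),(220,195,250,255))
print("handle",cv2.contourArea(g),cv2.minAreaRect((onplane(s,g[:,0],.036)[:,:2]*1000).astype('f4')))
b=big(cv2.inRange(im,(170,165,150),(255,255,255)),(222,190,250,232))
print("blade",cv2.contourArea(b),cv2.minAreaRect((onplane(s,b[:,0],.02)[:,:2]*1000).astype('f4')))
z=np.hstack([cv2.resize(im[120:230,290:390],None,fx=4,fy=4),cv2.resize(im[190:255,215:265],(400,440))])
cv2.imwrite("pics/c1.png",z[:, :800])
E
```

```text
knob px [338.44557823 156.77777778] 147.0 [[ 0.614456   -0.01027245  0.08      ]]
[164 160 159] [164 162 160] [111 132 149] [11 10 11] [35 51 77] [143 152 153]
lid ((600.9019775390625, -14.699493408203125), (132.12106323242188, 102.44705963134766), 13.652751922607422) [[524.61743   19.483948]
 [548.7987   -80.06838 ]
 [677.1865   -48.882935]
 [653.00525   50.669395]]
handle 101.0 ((454.26959228515625, 217.84727478027344), (17.36764907836914, 37.73237991333008), 89.87242126464844)Traceback (most recent call last):
  File "<stdin>", line 12, in <module>
  File "h.py", line 22, in big
    return max(c,key=cv2.contourArea)
ValueError: max() iterable argument is empty
```

Request:
apply_moves([
  {"claw":0,"x":3.03,"y":-1.89},
  {"claw":0,"x":3.03,"y":-1.89},
  {"claw":0,"x":3.03,"y":-1.89},
  {"claw":0,"x":3.03,"y":-1.89},
  {"claw":0,"x":3.03,"y":-1.89},
  {"claw":0,"x":3.03,"y":-1.89},
  {"claw":0,"x":3.03,"y":-1.89},
  {"claw":0,"x":3.03,"y":-1.89},
  {"claw":0,"x":3.03,"y":-1.89},
  {"claw":0,"x":3.03,"y":-1.89},
  {"claw":0,"x":3.03,"y":-1.89},
  {"claw":0,"x":3.03,"y":-1.89},
  {"claw":0,"x":3.03,"y":-1.89},
  {"claw":0,"x":3.03,"y":-1.89},
  {"claw":0,"x":3.03,"y":-1.89},
  {"claw":0,"x":3.03,"y":-1.89},
  {"claw":0,"x":3.03,"y":-1.89},
  {"claw":0,"x":3.03,"y":-1.89},
  {"claw":0,"roll":0.112},
  {"claw":0,"roll":0.112},
])

```text
invalid input
```

```bash
cat > w.py <<'E'
import sys
from h import *
from station import *
st=get_state();s=snapshot("wrist");n=sys.argv[1]
cv2.imwrite(f"pics/{n}.png",s["color"]);pickle.dump((st,s),open(n+".pkl","wb"))
o,M=cam(s,st);print(st["time"],st["tool_pos"],st["ee_rot"],st["ft_force"],st["width"]);print("cam",o,M[:,2])
E
python3 w.py w1
python3 - <<'E'
from h import *
st,s=pickle.load(open("w1.pkl","rb"));print(s["T_tool_cam"],s["intrinsics"])
E
```

```text
0.1 [ 0.278891   -0.55897435  0.24761221] [-1.79929668e+02  3.32284599e-03  2.65179279e+01] [-0.12185827  0.27322399  0.96872524] 0.08551983663189823
cam [ 0.34616357 -0.52452637  0.37292383] [-0.26790228 -0.13216024 -0.95433853]
[[-7.54330314e-04 -9.54356522e-01 -2.98668812e-01  7.55681306e-02]
 [ 9.99999715e-01 -7.32620766e-04 -1.84648316e-04 -9.41984289e-04]
 [-4.25906499e-05 -2.98668867e-01  9.54356802e-01 -1.25314946e-01]
 [ 0.00000000e+00  0.00000000e+00  0.00000000e+00  1.00000000e+00]] [[416.98313341   0.         321.39358142]
 [  0.         416.98313341 229.36010722]
 [  0.           0.           1.        ]]
```

View pics/w1.png

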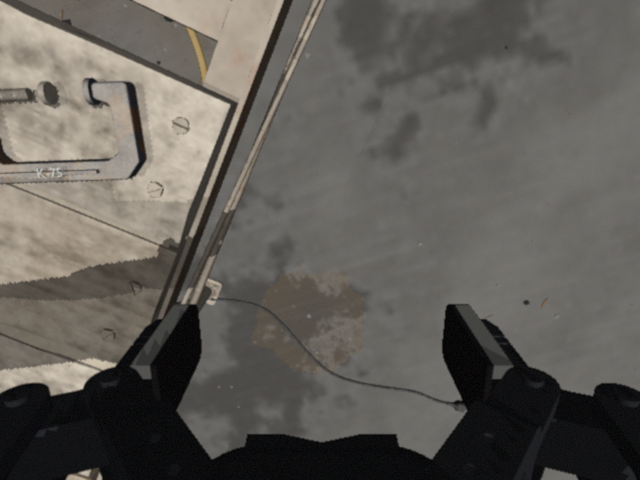

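The arm didn't move because the call was refused. The picture still shows the start view: the fingers at the bottom edge and the clamp at upper left. I'll resend with every field filled in.

Request:
apply_moves([
  {"claw":0,"x":3.03,"y":-1.89,"z":0,"roll":0},
  {"claw":0,"x":3.03,"y":-1.89,"z":0,"roll":0},
  {"claw":0,"x":3.03,"y":-1.89,"z":0,"roll":0},
  {"claw":0,"x":3.03,"y":-1.89,"z":0,"roll":0},
  {"claw":0,"x":3.03,"y":-1.89,"z":0,"roll":0},
  {"claw":0,"x":3.03,"y":-1.89,"z":0,"roll":0},
  {"claw":0,"x":3.03,"y":-1.89,"z":0,"roll":0},
  {"claw":0,"x":3.03,"y":-1.89,"z":0,"roll":0},
  {"claw":0,"x":3.03,"y":-1.89,"z":0,"roll":0},
  {"claw":0,"x":3.03,"y":-1.89,"z":0,"roll":0},
  {"claw":0,"x":3.03,"y":-1.89,"z":0,"roll":0},
  {"claw":0,"x":3.03,"y":-1.89,"z":0,"roll":0},
  {"claw":0,"x":3.03,"y":-1.89,"z":0,"roll":0},
  {"claw":0,"x":3.03,"y":-1.89,"z":0,"roll":0},
  {"claw":0,"x":3.03,"y":-1.89,"z":0,"roll":0},
  {"claw":0,"x":3.03,"y":-1.89,"z":0,"roll":0},
  {"claw":0,"x":3.03,"y":-1.89,"z":0,"roll":0},
  {"claw":0,"x":3.03,"y":-1.89,"z":0,"roll":0},
  {"claw":0,"x":0,"y":0,"z":0,"roll":0.112},
  {"claw":0,"x":0,"y":0,"z":0,"roll":0.112},
], newtons=40)

```text
time: 1.82
tool_pos: [0.6156, -0.0083, 0.2475]
ee_rot: [-179.9, 0.0, 13.7]
ft_force: [0.2, -0.4, 0.4]
width: 0.0002
gripper_force: 0.0
```

Request:
apply_moves([
  {"claw":0,"x":-0.1,"y":0.23,"z":3,"roll":0},
  {"claw":0,"x":0,"y":0,"z":4,"roll":0},
  {"claw":0,"x":0,"y":0,"z":4,"roll":0},
  {"claw":0,"x":0,"y":0,"z":2,"roll":0},
  {"claw":0,"x":0,"y":0,"z":1,"roll":0},
  {"claw":0,"x":0,"y":0,"z":0.5,"roll":0},
  {"claw":0,"x":0,"y":0,"z":0.2,"roll":0},
  {"claw":0,"x":0,"y":0,"z":0,"roll":0},
])

```text
time: 2.48
tool_pos: [0.6156, -0.0138, 0.1025]
ee_rot: [180.0, -0.1, 13.7]
ft_force: [0.6, 0.2, 0.9]
width: -0.0001
gripper_force: 0.0
```

```bash
python3 w.py w2
```

```text
2.4833 [ 0.61556702 -0.01377255  0.10249469] [ 1.79973795e+02 -9.83294386e-02  1.36797587e+01] [0.56187089 0.22855292 0.85257539] -0.00012578349344161317
cam [0.68840999 0.00477874 0.22794153] [-0.28854941 -0.07045634 -0.95486917]
```

View pics/w2.png

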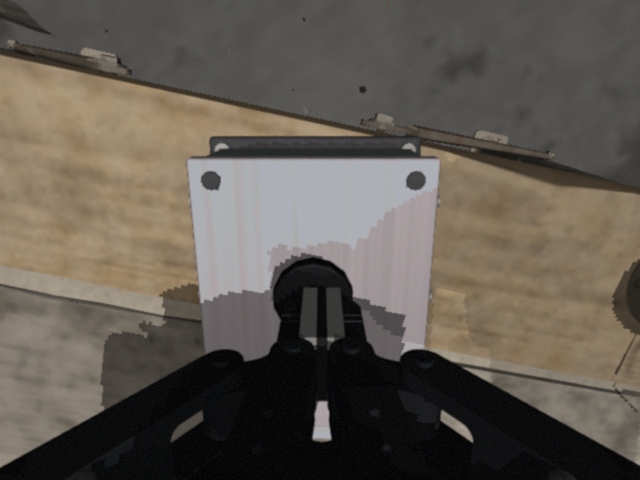

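The wrist view shows the lid square to the tool, with its back edge at row 157. The knob's centre is at about (311,296), roughly 4 mm left of the fingers, so I'll correct that and press in small steps.

Request:
apply_moves([
  {"claw":0,"x":0.15,"y":-0.35,"z":0,"roll":0},
  {"claw":0,"x":0,"y":0,"z":0.2,"roll":0},
  {"claw":0,"x":0,"y":0,"z":0.15,"roll":0},
  {"claw":0,"x":0,"y":0,"z":0.1,"roll":0},
  {"claw":0,"x":0,"y":0,"z":0.1,"roll":0},
  {"claw":0,"x":0,"y":0,"z":0,"roll":0},
])

```text
time: 3.03
tool_pos: [0.6166, -0.01, 0.0978]
ee_rot: [179.9, -0.2, 13.7]
ft_force: [-1.9, 0.0, 11.4]
width: -0.0
gripper_force: 5.8
```

Request:
apply_moves([
  {"claw":0,"x":0,"y":0,"z":0.1,"roll":0},
  {"claw":0,"x":0,"y":0,"z":0.1,"roll":0},
  {"claw":0,"x":0,"y":0,"z":0.1,"roll":0},
  {"claw":0,"x":0,"y":0,"z":0,"roll":0},
])

```text
time: 3.37
tool_pos: [0.616, -0.0106, 0.0934]
ee_rot: [179.9, -0.1, 13.7]
ft_force: [0.8, -1.8, 3.5]
width: -0.0001
gripper_force: 1.5
```

Request:
apply_moves([
  {"claw":0,"x":0,"y":0,"z":0.1,"roll":0},
  {"claw":0,"x":0,"y":0,"z":0.1,"roll":0},
  {"claw":0,"x":0,"y":0,"z":0.1,"roll":0},
  {"claw":0,"x":0,"y":0,"z":0,"roll":0},
])

```text
time: 3.7
tool_pos: [0.6151, -0.0099, 0.0893]
ee_rot: [-180.0, 0.0, 13.7]
ft_force: [-0.3, -0.1, -0.2]
width: 0.0003
gripper_force: 0.0
```

Request:
apply_moves([
  {"claw":0,"x":0,"y":0,"z":0.1,"roll":0},
  {"claw":0,"x":0,"y":0,"z":0.1,"roll":0},
  {"claw":0,"x":0,"y":0,"z":0,"roll":0},
])

```text
time: 3.95
tool_pos: [0.6152, -0.0099, 0.0891]
ee_rot: [180.0, 0.0, 13.7]
ft_force: [-8.1, -0.3, 16.1]
width: 0.0001
gripper_force: 7.7
```

Request:
apply_moves([
  {"claw":0,"x":0,"y":0,"z":0.1,"roll":0},
  {"claw":0,"x":0,"y":0,"z":0,"roll":0},
  {"claw":0,"x":0,"y":0,"z":0,"roll":0},
])

```text
time: 4.2
tool_pos: [0.6153, -0.0099, 0.0891]
ee_rot: [180.0, 0.0, 13.7]
ft_force: [-12.0, -0.3, 23.3]
width: -0.0001
gripper_force: 11.8
```

Request:
apply_moves([
  {"claw":0,"x":0,"y":0,"z":-3,"roll":0},
  {"claw":0,"x":0,"y":0,"z":-4,"roll":0},
  {"claw":0,"x":0,"y":0,"z":-4,"roll":0},
  {"claw":5,"x":-4,"y":0,"z":0,"roll":0},
  {"claw":5,"x":-4,"y":0,"z":0,"roll":0},
  {"claw":5,"x":-2.2,"y":0,"z":0,"roll":0},
  {"claw":5,"x":0,"y":0,"z":0,"roll":0},
  {"claw":5,"x":0,"y":0,"z":0,"roll":0},
])

```text
time: 4.87
tool_pos: [0.5158, -0.0347, 0.1971]
ee_rot: [179.9, -0.0, 13.6]
ft_force: [0.0, 0.4, 0.8]
width: 0.0501
gripper_force: 0.0
```

```bash
python3 w.py w3
```

```text
4.8667 [ 0.51576457 -0.034728    0.19714671] [ 1.79937944e+02 -2.41077191e-02  1.36244199e+01] [0.0245532  0.38909307 0.75897186] 0.050129650744014854
cam [ 0.58876449 -0.01613341  0.32249494] [-0.28967928 -0.07104833 -0.95448313]
```

View pics/w3.png

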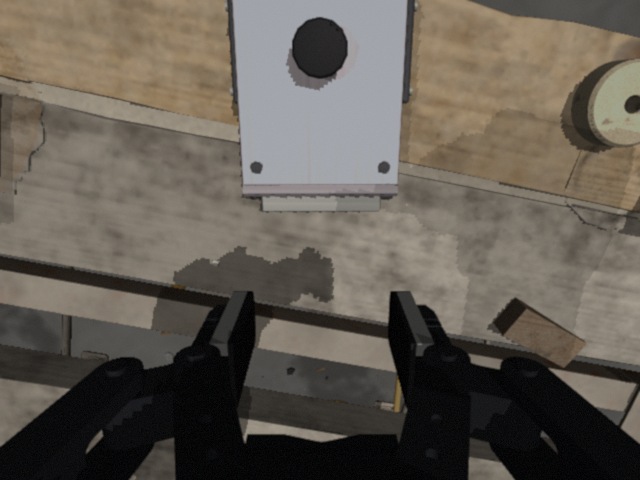

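Request:
apply_moves([
  {"claw":5,"x":0,"y":-3.7,"z":0,"roll":0},
  {"claw":5,"x":0,"y":-3.7,"z":0,"roll":0},
  {"claw":5,"x":0,"y":-3.7,"z":0,"roll":0},
  {"claw":5,"x":0,"y":-3.7,"z":0,"roll":0},
  {"claw":5,"x":0,"y":-3.7,"z":0,"roll":0},
  {"claw":5,"x":0,"y":-3.7,"z":0,"roll":0},
  {"claw":5,"x":0,"y":-3.7,"z":0,"roll":0},
  {"claw":5,"x":0,"y":0,"z":0,"roll":0.12},
  {"claw":5,"x":0,"y":0,"z":0,"roll":0.12},
  {"claw":5,"x":0,"y":0,"z":0,"roll":0},
  {"claw":5,"x":0,"y":0,"z":0,"roll":0},
])

```text
time: 5.83
tool_pos: [0.4554, 0.2181, 0.1966]
ee_rot: [-180.0, 0.0, 0.2]
ft_force: [0.1, -1.1, 0.2]
width: 0.05
gripper_force: 0.0
```

```bash
python3 w.py w4
```

```text
5.8333 [0.45542518 0.21810669 0.19656065] [-1.79964775e+02  2.97133604e-02  1.76281600e-01] [ 0.13386167 -1.09005887  0.24234355] 0.04997162694065373
cam [0.53072251 0.21874959 0.3218371 ] [-2.99163503e-01 -7.49563864e-05 -9.54201862e-01]
```

View pics/w4.png

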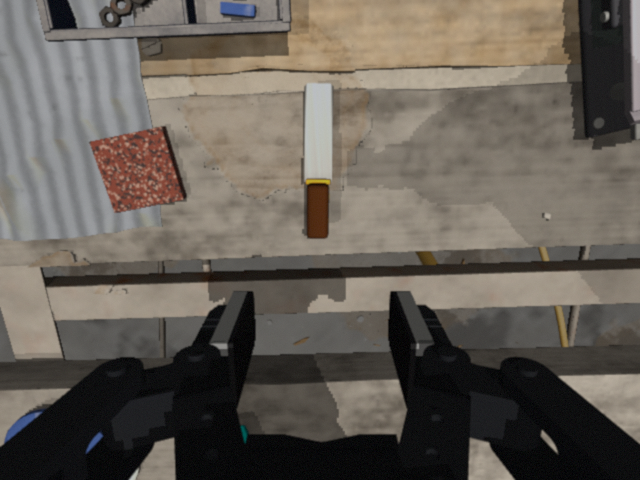

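w3 shows the lid seated and even: lip front at rows 184–196 across columns 242–398, and sill front edge at about row 211. In w4 the gauge lies along the image columns, with its tip at (318,84) and its handle at rows 182–238, columns 306–328.

Run:
```python
from h import *
st,s=pickle.load(open("w4.pkl","rb"));im=s["color"];hsv=cv2.cvtColor(im,cv2.COLOR_BGR2HSV)
g=big(cv2.inRange(hsv,(3,130,20),(18,255,160)),(290,170,345,245))
r=cv2.minAreaRect((onplane(s,g[:,0],.036,st)[:,:2]*1000).astype('f4'));print("handle",r,cv2.boundingRect(g))
sm=hsv.astype(int)
b=big(cv2.inRange(hsv,(0,0,195),(180,40,255)),(295,75,345,180))
print("blade",cv2.boundingRect(b),cv2.minAreaRect((onplane(s,b[:,0],.020,st)[:,:2]*1000).astype('f4')))
st,s=pickle.load(open("w3.pkl","rb"));im=s["color"]
y=np.array([13.65]);c,sn=np.cos(np.radians(13.65)),np.sin(np.radians(13.65))
def loc(P): # case-direction coordinates relative to estimated case origin
    d=P[:,:2]-np.array([.6203,-.0100]);return np.c_[d@[c,sn],d@[-sn,c]]*1000
print("lip ends (top front edge of plate, z48)",loc(onplane(s,[[242,184],[397,184]],.048,st)))
print("flare ends",loc(onplane(s,[[243,196],[398,196]],.050,st)))
print("sill ends",loc(onplane(s,[[263,211],[380,210]],.035,st)))
print("screws",loc(onplane(s,[[256.5,167],[384,167]],.048,st)))
print("knob",loc(onplane(s,[[320,47]],.072,st)))
print(im[175:220:1,320].tolist())
```

```text
handle ((454.7145690917969, 221.6107635498047), (14.694863319396973, 38.912654876708984), 89.54137420654297) (307, 184, 22, 54)
blade (326, 85, 2, 1) ((539.6282348632812, 215.47186279296875), (0.6843127608299255, 0.0), 90.13287353515625)
lip ends (top front edge of plate, z48) [[-86.09526364  54.19311744]
 [-86.24165573 -49.19182752]]
flare ends [[-93.82200818  53.61216708]
 [-93.97196686 -49.92047593]]
sill ends [[-108.16271162   42.86171143]
 [-107.55090533  -40.47540722]]
screws [[-74.76218126  43.98494455]
 [-74.87735615 -40.02280245]]
knob [[-4.57845629  1.94791885]]
[[167, 166, 162], [167, 165, 164], [168, 168, 165], [167, 166, 163], [167, 166, 163], [167, 165, 163], [167, 165, 163], [167, 164, 162], [159, 156, 156], [136, 134, 139], [139, 138, 146], [141, 139, 148], [140, 138, 147], [139, 137, 146], [144, 141, 150], [144, 143, 151], [147, 146, 155], [141, 139, 148], [113, 113, 119], [91, 89, 94], [88, 88, 92], [107, 110, 114], [134, 141, 143], [140, 148, 149], [137, 144, 147], [137, 144, 147], [138, 144, 148], [141, 147, 150], [144, 151, 154], [144, 150, 154], [141, 147, 150], [139, 144, 147], [137, 144, 147], [136, 143, 145], [135, 142, 144], [118, 124, 127], [82, 88, 90], [86, 95, 101], [114, 125, 134], [121, 132, 139], [122, 133, 141], [126, 138, 145], [125, 137, 147], [127, 138, 147], [127, 140, 148]]
```

Request:
apply_moves([
  {"claw":5,"x":0,"y":-0.3,"z":3,"roll":0},
  {"claw":5,"x":0,"y":0,"z":4,"roll":0},
  {"claw":5,"x":0,"y":0,"z":4,"roll":0},
  {"claw":5,"x":0,"y":0,"z":3,"roll":0},
  {"claw":5,"x":0,"y":0,"z":2,"roll":0},
  {"claw":5,"x":0,"y":0,"z":1.0,"roll":0},
  {"claw":5,"x":0,"y":0,"z":0.3,"roll":0},
  {"claw":5,"x":0,"y":0,"z":0,"roll":0},
  {"claw":2.5,"x":0,"y":0,"z":0,"roll":0},
  {"claw":2.0,"x":0,"y":0,"z":0,"roll":0},
  {"claw":1.6,"x":0,"y":0,"z":0,"roll":0},
  {"claw":0.5,"x":0,"y":0,"z":0,"roll":0},
  {"claw":0.5,"x":0,"y":0,"z":0,"roll":0},
  {"claw":0.5,"x":0,"y":0,"z":0,"roll":0},
  {"claw":0.5,"x":0,"y":0,"z":0,"roll":0},
  {"claw":0.5,"x":0,"y":0,"z":0,"roll":0},
], newtons=60)

```text
time: 7.22
tool_pos: [0.456, 0.2209, 0.0252]
ee_rot: [-180.0, -0.1, -0.1]
ft_force: [-1.8, -1.1, 6.9]
width: 0.0151
gripper_force: 58.8
```

Request:
apply_moves([
  {"claw":0.5,"x":0,"y":0,"z":-1.5,"roll":0},
  {"claw":0.5,"x":0,"y":0,"z":-4,"roll":0},
  {"claw":0.5,"x":0,"y":0,"z":-4,"roll":0},
  {"claw":0.5,"x":-0.2,"y":3.42,"z":0,"roll":0},
  {"claw":0.5,"x":-0.2,"y":3.42,"z":0,"roll":0},
  {"claw":0.5,"x":-0.2,"y":3.42,"z":0,"roll":0},
  {"claw":0.5,"x":-0.2,"y":3.42,"z":0,"roll":0},
  {"claw":0.5,"x":-0.2,"y":3.42,"z":0,"roll":0},
  {"claw":0.5,"x":-0.2,"y":3.42,"z":0,"roll":0},
  {"claw":0.5,"x":-0.2,"y":3.42,"z":0,"roll":0},
  {"claw":0.5,"x":-0.2,"y":3.42,"z":0,"roll":0},
  {"claw":0.5,"x":0,"y":0,"z":0,"roll":-0.12},
  {"claw":0.5,"x":0,"y":0,"z":0,"roll":-0.12},
  {"claw":0.5,"x":0,"y":0,"z":0,"roll":0},
  {"claw":0.5,"x":0,"y":0,"z":0,"roll":0},
])

```text
time: 8.47
tool_pos: [0.4388, -0.053, 0.1192]
ee_rot: [180.0, -0.0, 13.5]
ft_force: [-0.2, 0.1, -1.7]
width: 0.0151
gripper_force: 58.9
```

```bash
python3 w.py w5
```

```text
8.4667 [ 0.43878794 -0.05303497  0.11920094] [ 1.79977101e+02 -3.47548883e-02  1.34859161e+01] [-0.20304028  0.10104604 -1.72275553] 0.01512983221309355
cam [ 0.51182863 -0.03470861  0.24456322] [-0.28982936 -0.06967189 -0.95453904]
```

View pics/w5.png

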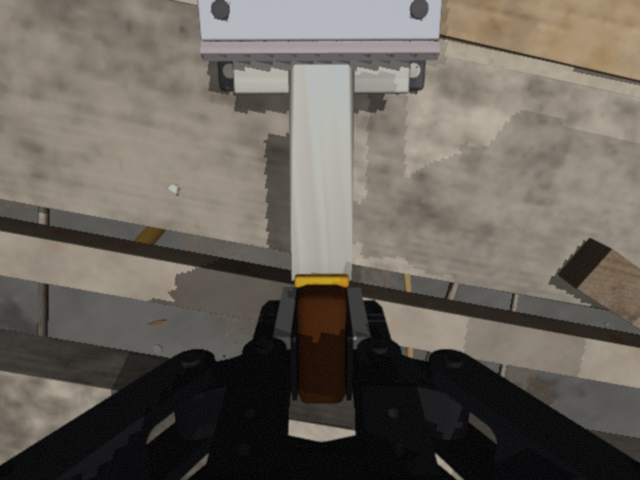

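The blade is aligned with the lid: tip centre at (322,65), lid centre at column 320, sill centre at 321. The tip stands about 13 mm in front of the lip. Next I lower it onto the sill.

Request:
apply_moves([
  {"claw":0.5,"x":0.1,"y":0,"z":2,"roll":0},
  {"claw":0.5,"x":0,"y":0,"z":2.5,"roll":0},
  {"claw":0.5,"x":0,"y":0,"z":1.5,"roll":0},
  {"claw":0.5,"x":0,"y":0,"z":0.6,"roll":0},
  {"claw":0.5,"x":0,"y":0,"z":0.3,"roll":0},
  {"claw":0.5,"x":0,"y":0,"z":0.1,"roll":0},
  {"claw":0.5,"x":0,"y":0,"z":0,"roll":0},
  {"claw":0.5,"x":0,"y":0,"z":0,"roll":0},
])

```text
time: 9.18
tool_pos: [0.4404, -0.0529, 0.0497]
ee_rot: [180.0, -0.1, 13.7]
ft_force: [0.5, 0.3, -2.4]
width: 0.0152
gripper_force: 59.0
```

Request:
apply_moves([
  {"claw":0.5,"x":0,"y":0,"z":0.1,"roll":0},
  {"claw":0.5,"x":0,"y":0,"z":0,"roll":0},
  {"claw":0.5,"x":0,"y":0,"z":0,"roll":0},
])

```text
time: 9.43
tool_pos: [0.4399, -0.053, 0.0481]
ee_rot: [180.0, -0.0, 13.7]
ft_force: [-1.0, -0.5, -1.5]
width: 0.0155
gripper_force: 59.0
```

Request:
apply_moves([
  {"claw":0.5,"x":0,"y":0,"z":0.1,"roll":0},
  {"claw":0.5,"x":0,"y":0,"z":0,"roll":0},
  {"claw":0.5,"x":0,"y":0,"z":0,"roll":0},
])

```text
time: 9.68
tool_pos: [0.4397, -0.0529, 0.0468]
ee_rot: [180.0, 0.0, 13.7]
ft_force: [-0.3, -0.9, -1.0]
width: 0.0153
gripper_force: 59.0
```

Request:
apply_moves([
  {"claw":0.5,"x":0,"y":0,"z":0.05,"roll":0},
  {"claw":0.5,"x":0,"y":0,"z":0,"roll":0},
  {"claw":0.5,"x":0,"y":0,"z":0,"roll":0},
])

```text
time: 9.93
tool_pos: [0.4397, -0.0529, 0.0464]
ee_rot: [180.0, -0.0, 13.7]
ft_force: [-1.1, -0.2, 0.1]
width: 0.0149
gripper_force: 59.2
```

Request:
apply_moves([
  {"claw":0.5,"x":0,"y":0,"z":0.05,"roll":0},
  {"claw":0.5,"x":0,"y":0,"z":0,"roll":0},
  {"claw":0.5,"x":0,"y":0,"z":0,"roll":0},
])

```text
time: 10.18
tool_pos: [0.4397, -0.053, 0.046]
ee_rot: [180.0, -0.0, 13.7]
ft_force: [-3.2, -0.6, 4.2]
width: 0.0152
gripper_force: 59.7
```

Request:
apply_moves([
  {"claw":0.5,"x":0,"y":0,"z":0.05,"roll":0},
  {"claw":0.5,"x":0,"y":0,"z":0,"roll":0},
  {"claw":0.5,"x":0,"y":0,"z":0,"roll":0},
])

```text
time: 10.43
tool_pos: [0.4397, -0.053, 0.0456]
ee_rot: [180.0, -0.0, 13.7]
ft_force: [-5.0, -0.3, 8.0]
width: 0.0154
gripper_force: 60.3
```

Request:
apply_moves([
  {"claw":0.5,"x":0,"y":0,"z":-0.08,"roll":0},
  {"claw":0.5,"x":0.2,"y":0,"z":0,"roll":0},
  {"claw":0.5,"x":0.4,"y":0,"z":0,"roll":0},
  {"claw":0.5,"x":0.4,"y":0,"z":0,"roll":0},
  {"claw":0.5,"x":0.2,"y":0,"z":0,"roll":0},
  {"claw":0.5,"x":0,"y":0,"z":0,"roll":0},
])

```text
time: 10.93
tool_pos: [0.4522, -0.0498, 0.0462]
ee_rot: [180.0, -0.1, 13.7]
ft_force: [0.0, -0.9, 2.3]
width: 0.015
gripper_force: 59.5
```

Request:
apply_moves([
  {"claw":0.5,"x":0.2,"y":0,"z":0,"roll":0},
  {"claw":0.5,"x":0.3,"y":0,"z":0,"roll":0},
  {"claw":0.5,"x":0.3,"y":0,"z":0,"roll":0},
  {"claw":0.5,"x":0.2,"y":0,"z":0,"roll":0},
  {"claw":0.5,"x":0,"y":0,"z":0,"roll":0},
])

```text
time: 11.35
tool_pos: [0.4614, -0.0477, 0.0462]
ee_rot: [180.0, -0.0, 13.7]
ft_force: [-2.2, -0.2, 4.7]
width: 0.0157
gripper_force: 59.8
```

Request:
apply_moves([
  {"claw":0.5,"x":0.2,"y":0,"z":-0.02,"roll":0},
  {"claw":0.5,"x":0.3,"y":0,"z":0,"roll":0},
  {"claw":0.5,"x":0.2,"y":0,"z":0,"roll":0},
  {"claw":0.5,"x":0.1,"y":0,"z":0,"roll":0},
  {"claw":0.5,"x":0,"y":0,"z":0,"roll":0},
  {"claw":0.5,"x":0,"y":0,"z":0,"roll":0},
])

```text
time: 11.85
tool_pos: [0.4692, -0.0456, 0.0463]
ee_rot: [-180.0, -0.0, 13.7]
ft_force: [-0.1, -0.1, 0.3]
width: 0.0151
gripper_force: 59.4
```

Request:
apply_moves([
  {"claw":0.5,"x":0.1,"y":0,"z":0,"roll":0},
  {"claw":0.5,"x":0.1,"y":0,"z":0,"roll":0},
  {"claw":0.5,"x":0,"y":0,"z":0,"roll":0},
  {"claw":0.5,"x":0,"y":0,"z":0,"roll":0},
])

```text
time: 12.18
tool_pos: [0.4708, -0.0453, 0.0463]
ee_rot: [180.0, -0.0, 13.7]
ft_force: [-2.8, -0.3, 2.0]
width: 0.0149
gripper_force: 59.6
```

Request:
apply_moves([
  {"claw":0.5,"x":0.1,"y":0,"z":0,"roll":0},
  {"claw":0.5,"x":0,"y":0,"z":0,"roll":0},
  {"claw":0.5,"x":0,"y":0,"z":0,"roll":0},
])

```text
time: 12.43
tool_pos: [0.4718, -0.0451, 0.0463]
ee_rot: [180.0, -0.0, 13.7]
ft_force: [-1.5, -0.3, 2.8]
width: 0.0148
gripper_force: 59.5
```

Request:
apply_moves([
  {"claw":0.5,"x":0.1,"y":0,"z":0,"roll":0},
  {"claw":0.5,"x":0,"y":0,"z":0,"roll":0},
  {"claw":0.5,"x":0,"y":0,"z":0,"roll":0},
])

```text
time: 12.68
tool_pos: [0.4729, -0.0448, 0.0463]
ee_rot: [180.0, -0.0, 13.7]
ft_force: [-1.7, 0.1, 1.7]
width: 0.0149
gripper_force: 59.5
```

Request:
apply_moves([
  {"claw":0.5,"x":0.1,"y":0,"z":0,"roll":0},
  {"claw":0.5,"x":0,"y":0,"z":0,"roll":0},
  {"claw":0.5,"x":0,"y":0,"z":0,"roll":0},
])

```text
time: 12.93
tool_pos: [0.4738, -0.0446, 0.0463]
ee_rot: [180.0, -0.0, 13.7]
ft_force: [-2.1, -0.2, 1.8]
width: 0.0149
gripper_force: 59.5
```

Request:
apply_moves([
  {"claw":0.5,"x":0.1,"y":0,"z":0,"roll":0},
  {"claw":0.5,"x":0,"y":0,"z":0,"roll":0},
  {"claw":0.5,"x":0,"y":0,"z":0,"roll":0},
])

```text
time: 13.18
tool_pos: [0.4748, -0.0444, 0.0463]
ee_rot: [180.0, -0.0, 13.7]
ft_force: [-1.9, -0.3, 1.7]
width: 0.0152
gripper_force: 59.5
```

Request:
apply_moves([
  {"claw":0.5,"x":0.1,"y":0,"z":0,"roll":0},
  {"claw":0.5,"x":0,"y":0,"z":0,"roll":0},
  {"claw":0.5,"x":0,"y":0,"z":0,"roll":0},
])

```text
time: 13.43
tool_pos: [0.4757, -0.0441, 0.0463]
ee_rot: [180.0, -0.0, 13.7]
ft_force: [-2.1, -1.5, 1.0]
width: 0.0152
gripper_force: 59.5
```

Request:
apply_moves([
  {"claw":0.5,"x":0.08,"y":0,"z":0,"roll":0},
  {"claw":0.5,"x":0,"y":0,"z":0,"roll":0},
  {"claw":0.5,"x":0,"y":0,"z":0,"roll":0},
])

```text
time: 13.68
tool_pos: [0.4763, -0.044, 0.0463]
ee_rot: [180.0, 0.0, 13.7]
ft_force: [-3.0, -1.0, 3.8]
width: 0.015
gripper_force: 59.6
```

Request:
apply_moves([
  {"claw":0.5,"x":0.05,"y":0,"z":0,"roll":0},
  {"claw":0.5,"x":0,"y":0,"z":0,"roll":0},
  {"claw":0.5,"x":0,"y":0,"z":0,"roll":0},
])

```text
time: 13.93
tool_pos: [0.4766, -0.0439, 0.0463]
ee_rot: [180.0, 0.0, 13.7]
ft_force: [-4.7, -0.6, 4.5]
width: 0.0151
gripper_force: 59.8
```

Request:
apply_moves([
  {"claw":0.5,"x":0.05,"y":0,"z":0,"roll":0},
  {"claw":0.5,"x":0,"y":0,"z":0,"roll":0},
  {"claw":0.5,"x":0,"y":0,"z":0,"roll":0},
])

```text
time: 14.18
tool_pos: [0.4768, -0.0439, 0.0463]
ee_rot: [180.0, 0.1, 13.7]
ft_force: [-7.2, -0.9, 6.8]
width: 0.0151
gripper_force: 60.1
```

```bash
python3 w.py w6
python3 - <<'E'
from station import *
import cv2
s=snapshot("scene");im=s["color"]
w=cv2.imread("pics/w6.png")
a=cv2.resize(im[185:260,225:325],(400,300),interpolation=cv2.INTER_CUBIC);b=cv2.resize(w,(400,300))
cv2.imwrite("pics/c6.png",cv2.hconcat([a,b]))
E
```

```text
14.1833 [ 0.47681004 -0.04387117  0.04626188] [1.79997440e+02 7.48553747e-02 1.36773498e+01] [-7.15633296 -0.87831111  6.79162871] 0.015084349377844912
cam [ 0.55003469 -0.02528367  0.17147791] [-0.29144879 -0.0707415  -0.95396711]
```

View pics/c6.png

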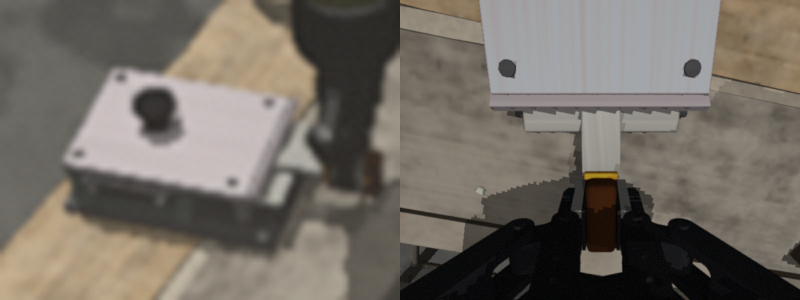

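Request:
apply_moves([
  {"claw":0.5,"x":0,"y":0,"z":0,"roll":0},
  {"claw":0.5,"x":0,"y":0,"z":0,"roll":0},
  {"claw":0.5,"x":0,"y":0,"z":0,"roll":0},
  {"claw":0.5,"x":0,"y":0,"z":0,"roll":0},
])

```text
time: 14.62
tool_pos: [0.4769, -0.0439, 0.0463]
ee_rot: [180.0, 0.1, 13.7]
ft_force: [-5.8, -0.1, 5.8]
width: 0.015
gripper_force: 60.1
```

The scene crop shows the lid lying flat on the case. The wrist view shows the blade centred under the lip. I'll check the lid's height at the front through the screw spacing, then hand in if it is still seated.

Run:
```python
from h import *
for n,bx in (("w3",((245,158,268,176),(373,158,396,176))),("w6",((150,90,195,130),(445,90,490,130)))):
    st,s=pickle.load(open(n+".pkl","rb"));m=cv2.inRange(cv2.cvtColor(s["color"],cv2.COLOR_BGR2GRAY),0,110)
    p=np.array([cen(big(m,b)) for b in bx])
    for z in (.048,.049,.050):
        P=onplane(s,p,z,st);print(n,p.round(1).tolist(),z,np.linalg.norm(P[0]-P[1])*1000,P[:,:2].mean(0))
```

```text
w3 [[256.0, 167.2], [383.4, 167.2]] 0.048 83.94287372951206 [ 0.54690503 -0.02540377]
w3 [[256.0, 167.2], [383.4, 167.2]] 0.049 83.63706527877163 [ 0.54705752 -0.02537   ]
w3 [[256.0, 167.2], [383.4, 167.2]] 0.05 83.33125682803121 [ 0.54721002 -0.02533623]
w6 [[171.5, 109.3], [467.1, 109.2]] 0.048 84.15057936079585 [ 0.54700103 -0.02541342]
w6 [[171.5, 109.3], [467.1, 109.2]] 0.049 83.46907626734063 [ 0.5470256  -0.02541237]
w6 [[171.5, 109.3], [467.1, 109.2]] 0.05 82.78757317388539 [ 0.54705017 -0.02541132]
```

```bash
python3 -c "
from station import *
print(get_state()['ft_force'],hand_in())"
```

```text
the job is handed in; nothing more can be done
[-5.75971256 -0.0968306   5.78843835] None
```

I pressed the lid down until it seated and slid the taper gauge about 25 mm under its lip, where it drags at about 6 N. The last images show the lid still level to within about 0.3 mm, and I handed in at 14.6 s still holding the gauge by its handle.

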